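# Clamp the brown bottle in the shaker's turnbuckle station

## Robot

A 6-joint arm with a two-finger parallel gripper is mounted at the origin on a cart in front of the work surface, level with it; the furniture and walls round the work are solid. World frame = base frame: x ahead of the robot, y to its left, z up, the work surface at z = 0. Lengths are in m, angles in rad, forces in N, time in s.
With the tool pointing down it reaches from about 0.25 to 0.775 m from the base axis. Payload 4 kg.
Tool frame: the origin (TCP) lies at the very end of the fingers, on their centre line; the grasp point (between the pads) lies 19 mm behind it; z points along the fingers, y is the line along which they close (so a half turn about z gives the same grasp; the last joint's range is limited). The gripper opens to 94 mm and grips with 3 to 60 N. Pads are 16 mm wide; open, the fingers measure 119 mm over their backs; the gripper's body (75 mm by 177 mm) begins 78 mm behind the grasp point.
Start: joints at [-1.224, 0.087, 1.371, -0, 1.684, -0.103], TCP at [0.239, -0.495, 0.206] pointing down, gripper open.
Joint ranges: [-3.1, 3.1], [-0.76, 2.03], [0.27, 2.55], [-1.08, 4.22], [0.17, 2.65], [-2.57, 2.57]. Speed limits (rad/s): [2.79, 2.79, 3.14, 3.14, 3.14, 3.14].

## Interface

Orientations are given as [roll, pitch, yaw] about the fixed x, y, z axes, in that order (R = Rz(yaw) Ry(pitch) Rx(roll)).
In Python, from bench import robot gives the robot as it stands. The module is installed in compiled form; this text tells all that it offers.
- The arm moves only by the tool move_arm, never from a script. Its argument "deltas" is one flat list of numbers, 7 for each row, row after row: the turn, a rotation vector about the tool's x, y, z in rad, then the shift along the tool's x, y, z in cm, then the closure, from -1 (fully open) to 1 (shut). A call has 1 to 8 rows; each row is the pose to reach, as a shift and turn from the pose commanded when the call began, along the tool's axes at that moment; what a row does not reach only later rows make up. A row lasts 1/10 s, in which the tool goes at most 50 mm and 8.59 degrees, less where a joint would pass 70% of its speed; a pose out of reach is approached as far as the arm can. A call with a gripper value outside its range is refused whole. The fingers move at their own pace and stop on an object; the grip force is fixed at half the most. Time passes only in rows, so rows that repeat a pose let the fingers close. It gives the time, the measured TCP pose, the force, the opening and the grip force at its end, in the units of the state.
- robot.get_obs(): the state, without advancing time (a new reading comes with each control period).
- robot.snapshot(name): name is "scene" or "top" or "wrist"; returns a dict with "image" (400x640x3 uint8, red, green, blue), "depth" (400x640 float32, m along the optical axis (not along the pixel's ray), 0 where there is no reading), "fov_y" (degrees; the focal length in pixels is half the picture's height over the tangent of half this angle, whatever the lens; pixels are square), "cx", "cy" (the principal point, pixels), "origin" and "orientation" of the camera in the world; the wrist camera has in their place "T_tool_cam" (4x4, takes a point from camera to tool coordinates, whose origin is the TCP and whose axes are the flange's). Camera axes: x right, y up, looking along -z (the intrinsics and any distortion apply to the point x, -y, -z); pixel columns grow to the right and rows downward; lengths in m; the calibration is good to about 2 mm. A picture is of the moment at which its call begins: read the wrist's pose just before it.
- robot.close_job(): hands the job in; it is judged then, once.
The state is a dict: "time": time; "joint_positions": joint angles; "qvel": joint speeds; "joint_torque": joint torques, N m; "tool_pos": TCP position; "ee_rot": TCP orientation; "wrist_force": force on the tool from outside, world axes, zero at the start; "wrist_torque": the same for the moment, N m; "width": finger opening in m; "finger_force": force on a finger pad.
Only numpy, scipy, OpenCV 4.12 (cv2) and the standard library are available. Lean on these libraries where they do the work, as an engineer would, in place of code of your own. Each camera call takes 0.05 s, during which the arm holds its last target. There are 200 camera calls.

## Task

Stand the larger brown bottle with the black cap upright in the tray of the clamping station and let go of it, then push the tray in until its catch holds it by itself. Next turn the turnbuckle sleeve by its spokes, tops going away from the tray, all the way to the end of its thread, so that both padded jaws draw in and grip the bottle, and finally tip the lock arm over onto the sleeve. Keep the bottle upright and leave the dropper bottle, the beaker and the flat dish where they are.

Things in the scene. Friction and masses are not known exactly. Their poses are not given: they have to be found in the camera images.
- amber_bottle: Brown glass bottle with black cap, 45 mm in diameter, 92 mm tall, 0.14 kg, loose. Straight-sided up to 58 mm, then narrows to the cap (27 mm wide, top 16 mm). Origin: centre of its underside; z up. It stands in one of three places about 110 mm apart in a row left of the station; the dropper bottle and the beaker stand in the others.
- dropper: Bystander: smaller brown dropper bottle, 31 mm in diameter, 70 mm tall. Origin: centre of its underside. Must stay where it stands.
- beaker: Bystander: small clear beaker, 48 mm in diameter, 58 mm tall. Origin: centre of its underside. Must stay where it stands.
- station: Clamping station, a grey plate with metal parts, fixed to the worktop. Origin: on the worktop in its middle; x points from the tray's end (near the robot) to the turnbuckle's end, y left, z up; yaw within 0.2 rad. In its frame the turnbuckle axis runs along y at x 85, z 70 mm; jaw blocks at x 63 to 107, y +-50 to 82, up to z 78 mm carry arms (top z 66 mm) that reach forward to x -63 mm.
- tray_seat (a point): Middle of the tray's inner floor, 20 mm above the worktop, moves with the tray. The tray is an open square aluminium tray, well 58 mm inside, with walls 14 mm high over the floor; the bottle stands in it. With the tray out it lies at x = -90 mm in the station's frame, clear of the jaws.
- tray_push (a point): Middle of the outer face of the tray's upright push plate (60 mm wide, from 16 to 50 mm above the worktop) on the tray's end nearer the robot; push it along the station's +x. It moves with the tray.
- tray (a joint): Slide of the tray in m: 0 is out, grows as it is pushed in along the station's +x. A catch resists with up to about 3.5 N; let go before 38 mm and the tray is pushed back out, pushed past that the catch draws it in (about 2 N) and holds it against its stop at 50 mm.
- sleeve (a joint): Turn of the turnbuckle sleeve, rad, about the station's +y: grows as a spoke on top moves to the station's +x, away from the tray. Starts at 0 to 0.6, hard stop (end of thread) at 4.9; stays where left (drag 0.12 N m). Five spokes, 72 degrees apart; at 0 one leans 0.35 rad back (to -x) from upright. Push the top one over by some 70 degrees, then the next; one leaning back over 35 degrees can jam.
- sleeve_axis (a point): Middle of the sleeve on its axis, in the plane of the spokes (the station's x-z plane), 70 mm above the worktop; fixed to the station. Spokes reach 47 mm from here: round bars 10 mm thick with a 14 mm ball at the end; the hub between them is 29 mm in diameter.
- lock_arm (a joint): Hinge of the lock arm, rad: at 0 it stands leaning 0.25 rad outward (to the station's -y) on its stop; grows as it tips to the station's +y; past 0.25 (upright) its weight draws it over; at 1.82 it lies level on the sleeve's right hexagon, at its stop. Pivot along x at x 85, y -94, z 92 mm in the station's frame; 70 mm long.
- lock_tip (a point): Middle of the cross piece at the end of the lock arm (44 mm along the station's x, 12 mm thick), 69 mm from the pivot; push it from outside towards the station's +y. It moves with the arm.
- pad_left: Rubber pad of the left jaw, 46 x 10 x 26 mm. Origin: at the station's origin when the sleeve is at 0; moves with the jaw, 3.2 mm inward per rad of the sleeve. With the sleeve at 0 the pad's face lies at y +33 mm, x -63 to -17, z 44 to 70 mm in the station's frame. It is sprung (1.4 N per mm, gives up to 9 mm), so it presses the bottle with about 7 N at the end of the thread.
- pad_right: The same on the right jaw, its face at y -33 mm with the sleeve at 0.
- petri: Bystander: lidded dish, 62 mm wide and 12 mm high, lying flat on the robot's right near the front edge.
There are look-alikes about, which are no part of the job. What is shaped like the amber_bottle but pink or yellow is not meant.

How it is judged:
On the way, in this order (a step that is already met when the one before it is completed fails the run):
1. the bottle stands upright in the tray, released, the tray still out (horizontal distance between amber_bottle and tray_seat below 0.012 m and z of amber_bottle in the frame of tray_seat below 0.004 m and angle between amber_bottle's own z axis and vertical below 0.1 rad and contact force between the fingers and amber_bottle below 0.1 N and value of joint tray below 0.03 m), for 0.2 s.
2. the tray is held in by its catch, not touched, with the bottle in it (value of joint tray above 0.047 m and contact force between each of the fingers, the arm and station below 0.1 N and horizontal distance between amber_bottle and tray_seat below 0.012 m), for 0.3 s.
3. the sleeve is turned to the end of its thread and both pads grip the bottle (value of joint sleeve above 4.55 rad and contact force between each of pad_left, pad_right and amber_bottle above 3 N), for 0.2 s.
4. the lock arm lies on the sleeve (value of joint lock_arm above 1.7 rad), for 0.2 s.
At the end, for the whole second after the job is handed in: The brown bottle stands in the tray (within 12 mm of its middle, on the floor within 4 mm, within 0.1 rad of upright, at rest); the tray is held by its catch (past 47 mm); the sleeve is past 4.55 rad and each pad presses the bottle with more than 3 N; the lock arm lies on the sleeve (past 1.7 rad) (all of step 3 and horizontal distance between amber_bottle and tray_seat below 0.012 m and z of amber_bottle in the frame of tray_seat below 0.004 m and angle between amber_bottle's own z axis and vertical below 0.1 rad and linear speed of amber_bottle below 0.02 m/s and value of joint tray above 0.047 m and value of joint lock_arm above 1.7 rad); the robot touches nothing.
It fails at once if the brown bottle is tipped by more than about 35 degrees (angle between amber_bottle's own z axis and vertical above 0.6 rad).
It fails at once if the dropper bottle, the beaker or the flat dish is moved by more than 30 mm (distance of any of dropper, beaker, petri from where it was at the start of the episode above 0.03 m).
It also fails if it takes over 72 s, if anything falls off the work surface, if the arm or the gripper's body presses on something with over 40 N, if the wrist force passes 120 N, or if a joint passes its speed limit or range.

## Working session

There is one attempt and no reset: what is moved stays moved. The work goes in short steps, Python scripts to look and compute and a tool call to move; the robot and the scene stay as the last step left them, time stands still between calls to the robot, and variables do not carry over. Pictures are saved under pics/ and viewed, at most 10 in all, crops included, and the job is handed in when it is done.

Besides the shell and the picture viewer there is one more tool, called after "Request:" by a JSON object that holds its "name" and its "arguments". move_arm: Moves the arm, as the interface text tells. Its arguments: {"type":"object","properties":{"deltas":{"type":"array","items":{"type":"number"}}},"required":["deltas"]}

```bash
mkdir -p pics; ls; cat > h.py <<'E'
import numpy as np, cv2
from scipy.spatial.transform import Rotation as Ro
from bench import robot
def snap(name):
    o=robot.get_obs(); s=robot.snapshot(name)
    if name=='wrist':
        T=np.eye(4);T[:3,:3]=rot(o['ee_rot']);T[:3,3]=o['tool_pos'];T=T@np.array(s['T_tool_cam'])
    else:
        T=np.eye(4);T[:3,:3]=rot(s['orientation']);T[:3,3]=s['origin']
    s['T']=T; s['f']=200/np.tan(np.radians(s['fov_y'])/2); return s
def rot(r):
    r=np.array(r,float)
    return r if r.shape==(3,3) else (Ro.from_euler('xyz',r).as_matrix() if r.size==3 else Ro.from_quat(r).as_matrix())
def ray(s,u,v):
    d=np.array([(u-s['cx'])/s['f'],-(v-s['cy'])/s['f'],-1]); return s['T'][:3,3],s['T'][:3,:3]@d
def onz(s,u,v,z):
    p,d=ray(s,u,v); return p+d*(z-p[2])/d[2]
def cloud(s):
    v,u=np.mgrid[:400,:640]; D=s['depth']
    P=np.stack([(u-s['cx'])/s['f']*D,-(v-s['cy'])/s['f']*D,-D],-1)
    return P@s['T'][:3,:3].T+s['T'][:3,3]
def pix(s,P):
    q=(np.asarray(P)-s['T'][:3,3])@s['T'][:3,:3]; return s['cx']+s['f']*q[...,0]/-q[...,2], s['cy']-s['f']*q[...,1]/-q[...,2]
def save(s,n,crop=None):
    im=s['image'][...,::-1]
    if crop: im=im[crop[1]:crop[3],crop[0]:crop[2]]; im=cv2.resize(im,None,fx=2,fy=2)
    cv2.imwrite('pics/'+n+'.png',im)
E
python3 - <<'E'
from h import *
o=robot.get_obs(); print(o)
for n in('scene','top'):
    s=snap(n); print(n,{k:s[k] for k in s if k not in('image','depth')}); save(s,n+'0')
    np.savez(n+'0.npz',**s)
E
```

```text
pics
{'time': 0.0, 'joint_positions': array([-1.22410419e+00,  8.79698800e-02,  1.37223187e+00, -2.40807592e-06,
        1.68360263e+00, -1.03153744e-01]), 'qvel': array([ 6.46986393e-05, -1.41858374e-03, -4.36420752e-04,  8.70136865e-04,
        1.20115177e-03,  1.22816972e-04]), 'joint_torque': array([-7.77727873e-04, -3.40186930e+01, -3.02426684e+01,  7.14186486e-02,
        3.29769740e-02, -1.60724262e-04]), 'tool_pos': array([ 0.23893723, -0.49478332,  0.20430741]), 'ee_rot': array([-3.13939243e+00, -2.25363483e-04,  4.49845365e-01]), 'wrist_force': array([-0.01074813,  0.11639363,  0.64207511]), 'wrist_torque': array([ 0.00016116, -0.02561962, -0.02482343]), 'finger_force': 0.0, 'width': 0.09400585548203172}
scene {'fov_y': 55.966109654280686, 'cx': 322.1492220648173, 'cy': 202.12838117802994, 'origin': array([-0.11013225,  0.58799451,  0.50669945]), 'orientation': array([ 1.13912165,  0.01770867, -2.21192107]), 'T': array([[-0.59800344,  0.32569015, -0.73233723, -0.11013225],
       [-0.8012979 , -0.26312893,  0.537294  ,  0.58799451],
       [-0.01770774,  0.90812394,  0.41832684,  0.50669945],
       [ 0.        ,  0.        ,  0.        ,  1.        ]]), 'f': np.float64(376.4138129399189)}
top {'fov_y': 51.39428657641308, 'cx': 317.74776134789533, 'cy': 203.02567852319, 'origin': array([0.45680048, 0.12890773, 1.04013307]), 'orientation': array([ 0.09274981, -0.00797488, -1.55900852]), 'T': array([[ 0.01178716,  0.99562394, -0.09270405,  0.45680048],
       [-0.99989873,  0.01247542,  0.00684824,  0.12890773],
       [ 0.0079748 ,  0.09261394,  0.99567016,  1.04013307],
       [ 0.        ,  0.        ,  0.        ,  1.        ]]), 'f': np.float64(415.62233474472146)}
```

View pics/scene0.png

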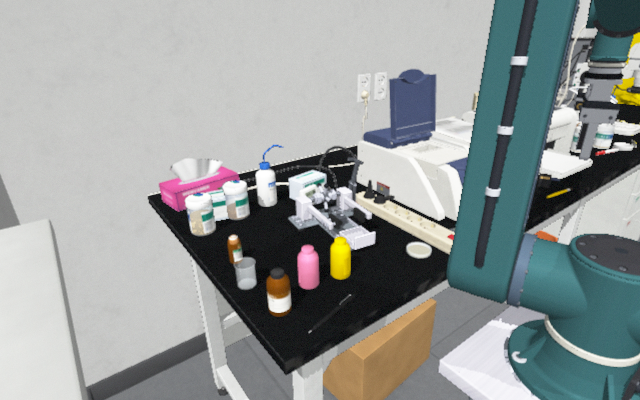

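View pics/top0.png

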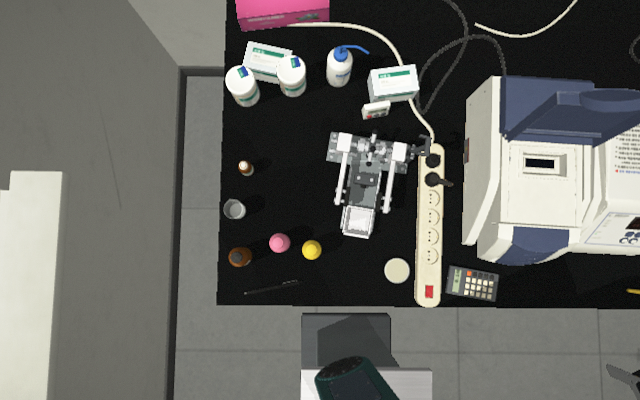

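The scene view shows the amber bottle at about (279,292), with the pink and yellow look-alikes, dropper and beaker nearby. In the top view the amber bottle is at (240,257), pink at (280,243), yellow at (311,250), the tray at (359,221) and the sleeve at about (373,145).

```bash
python3 - <<'E'
from h import *
t=dict(np.load('top0.npz')); s=dict(np.load('scene0.npz'))
for n,c in(('t',t),('s',s)):
    C=cloud(c); hsv=cv2.cvtColor(c['image'],cv2.COLOR_RGB2HSV)
    print(n,'table z',np.median(C[(C[...,0]>.25)&(C[...,0]<.7)&(C[...,1]>0)&(C[...,1]<.3)&(abs(C[...,2])<.01)][:,2]))
    # objects left: split by region
    for nm,(x,y) in dict(amber=(.335,.325),pink=(.36,.22),yellow=(.345,.145),drop=(.53,.31),beak=(.44,.335),petri=(.30,-.06)).items():
        m=(np.hypot(C[...,0]-x,C[...,1]-y)<.045)&(C[...,2]>.006)&(C[...,2]<.15)&(c['depth']>0)
        P=C[m]
        if len(P)<5: print(nm,len(P)); continue
        zt=np.percentile(P[:,2],98); Q=P[P[:,2]>zt-.006]
        print(nm,len(P),'ztop',zt.round(4),'topc',Q.mean(0).round(4),'rng',P.min(0).round(3),P.max(0).round(3))
im=t['image'][110:250,310:450,::-1]; cv2.imwrite('pics/st.png',cv2.resize(im,None,fx=4,fy=4,interpolation=cv2.INTER_CUBIC))
C=cloud(t); 
for v in range(115,245,6): print(v,' '.join('%3d'%(1000*C[v,u,2]) for u in range(318,440,4)))
E
```

```text
t table z -0.0007765165551093522
amber 11 ztop 0.0091 topc [0.3323 0.2853 0.0072] rng [0.33  0.28  0.006] [0.335 0.292 0.009]
pink 96 ztop 0.0108 topc [0.3463 0.2181 0.0084] rng [0.335 0.175 0.006] [0.36  0.26  0.011]
yellow 29 ztop 0.011 topc [0.3548 0.1771 0.0082] rng [0.348 0.161 0.006] [0.36  0.19  0.011]
drop 207 ztop 0.0598 topc [0.5312 0.3248 0.0569] rng [0.51  0.301 0.006] [0.555 0.346 0.061]
beak 212 ztop 0.094 topc [0.4194 0.3077 0.0912] rng [0.401 0.291 0.008] [0.44  0.328 0.096]
petri 0
s table z -0.0015909042423837283
amber 7 ztop 0.0074 topc [0.3334 0.2836 0.007 ] rng [0.331 0.281 0.006] [0.335 0.286 0.007]
pink 102 ztop 0.0088 topc [0.347  0.2184 0.0073] rng [0.337 0.175 0.006] [0.36  0.259 0.009]
yellow 22 ztop 0.0083 topc [0.3557 0.1796 0.0073] rng [0.352 0.169 0.006] [0.36  0.188 0.008]
drop 585 ztop 0.0572 topc [0.5353 0.3237 0.0548] rng [0.51  0.302 0.006] [0.557 0.347 0.059]
beak 621 ztop 0.0915 topc [0.4183 0.3095 0.0902] rng [0.399 0.296 0.006] [0.436 0.331 0.093]
petri 0
115  -2  -2   0   0   0  -3   1  -4   0  -2  -2   7  25  20  20  17  17   3   1  -1  -3  -
[... 2026 characters left out ...]
  54  65  -1   1  -1  -1   4  -5   0  30  35  25  21  22  37
217  -1   1   0  -1   1  -2  23  22  17  20  20  20  18  31  -1  -1   0   0  -1   1   0   0  -4   0   0  26  34  26  25  18  30
223   0  -1   0  -2  -1   1  24  16  20  19  21  16  17  30   1   0  -1  -1   1   2   0  -2  -4   0   0  30  34  23  22  21  34
229   0  -6   0   0   1   0  19  19  20  23  18  20  17  24   0   0   0  -2  -1   0  -1   0   0   3   0  31  33  23  22  36  35
235   0   0   2  -4   0   0  -1  40  50  48  47  32  35  -2  -1  -1  -3   0   0  -2   0   0   0  -3  -1  33  29  21  23  22  32
241  -2  -1  -2  -2   0  -1  -4   2  -3  -2   0  -2   1  -1  -1   0  -4  -2   0   1   0   0  -4   1  -1  30  36  22  21  21  34
```

View pics/st.png

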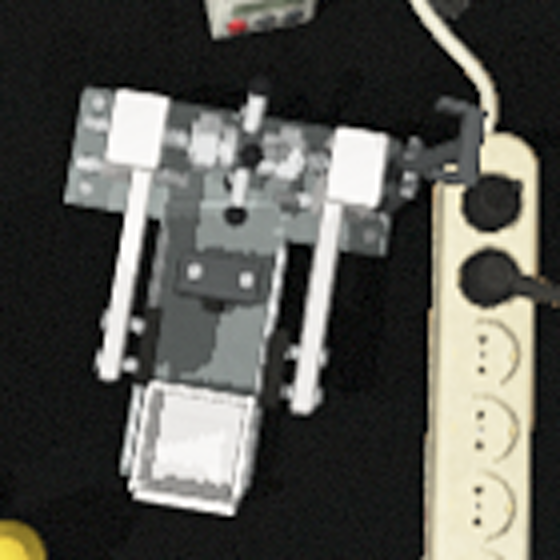

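Crop (×4, offset 310,110): the tray's well is at about (200,440) and its push plate at the bottom, about (185,500). The jaw blocks are at (137,130) and (358,167). The spoke balls lie along (258,88)–(235,212), and the lock arm's cross piece is at (470,140).

```bash
python3 - <<'E'
from h import *
t=dict(np.load('top0.npz')); s=dict(np.load('scene0.npz'))
def big(m): 
    n,l,st,c=cv2.connectedComponentsWithStats(m.astype(np.uint8)); return l,st,c
# amber cap: two-view triangulation of black-cap top centre via clouds
for c in(t,s):
    C=cloud(c)
    for nm,z0,z1,x,y in(('amber',.083,.105,.42,.308),('ambody',.02,.055,.42,.308),('beaker',.05,.07,.53,.32),('dropper',.06,.09,.63,.30),('pink',.083,.105,.44,.22),('yel',.083,.105,.42,.14)):
        P=C[(C[...,2]>z0)&(C[...,2]<z1)&(np.hypot(C[...,0]-x,C[...,1]-y)<.05)]
        if len(P): print(nm,len(P),np.median(P,0).round(4),P.min(0).round(3),P.max(0).round(3))
# blocks from brightness and height
C=cloud(t); g=t['image'].astype(int).min(-1)
m=(g>200)&(C[...,2]>.068)&(C[...,2]<.085); m[:125]=0;m[170:]=0;m[:,:325]=0;m[:,420:]=0
l,st,c=big(m); 
for i in range(1,len(st)):
    if st[i,4]>40: print('blk',st[i],c[i],onz(t,*c[i],.078).round(4))
# arms
m=(g>150)&(C[...,2]>.05)&(C[...,2]<.072);m[:160]=0;m[215:]=0;m[:,:330]=0;m[:,400:]=0
l,st,c=big(m)
for i in range(1,len(st)):
    if st[i,4]>20:
        v,u=np.nonzero(l==i); P=onz(t,0,0,0); Q=np.array([onz(t,a,b,.066)[:2] for a,b in zip(u,v)])
        d=cv2.fitLine(Q.astype(np.float32),cv2.DIST_L2,0,.01,.01).ravel(); print('arm',st[i],d.round(4),'yaw',np.arctan2(d[1],d[0]) )
# tray
m=(g>120)&(C[...,2]>.012)&(C[...,2]<.06);m[:206]=0;m[242:]=0;m[:,:335]=0;m[:,385:]=0
v,u=np.nonzero(m); Q=np.array([onz(t,a,b,.03)[:2] for a,b in zip(u,v)])
print('tray',len(Q),cv2.minAreaRect((Q*1000).astype(np.float32)))
for nm,(a,b) in dict(lock=(427,143),inst=(480,100),lid=(520,100)).items(): print(nm,C[b,a].round(3))
P=C[(C[...,1]<-.15)&(C[...,0]>.3)&(C[...,0]<.8)&(C[...,2]>.1)]; 
for y in np.arange(-.5,-.15,.04): 
    q=P[(P[:,1]>y)&(P[:,1]<y+.04)]; print(y.round(2),len(q),q.max(0).round(3) if len(q) else '')
E
```

```text
amber 119 [0.4201 0.3059 0.091 ] [0.407 0.293 0.083] [0.431 0.32  0.097]
ambody 42 [0.4234 0.2877 0.0391] [0.4   0.285 0.021] [0.44  0.299 0.054]
beaker 94 [0.5341 0.3305 0.0562] [0.51  0.301 0.05 ] [0.555 0.346 0.061]
dropper 79 [0.6333 0.3001 0.0662] [0.622 0.291 0.06 ] [0.646 0.313 0.071]
pink 108 [0.4528 0.2134 0.0912] [0.441 0.2   0.083] [0.466 0.226 0.094]
yel 106 [0.4379 0.1364 0.0911] [0.424 0.123 0.083] [0.449 0.153 0.095]
amber 124 [0.4164 0.3094 0.0903] [0.406 0.296 0.083] [0.433 0.321 0.093]
ambody 339 [0.4022 0.3182 0.0382] [0.397 0.289 0.02 ] [0.428 0.331 0.055]
beaker 131 [0.5397 0.3236 0.0543] [0.511 0.302 0.05 ] [0.557 0.347 0.059]
dropper 55 [0.6314 0.3044 0.0656] [0.625 0.292 0.06 ] [0.645 0.314 0.068]
pink 97 [0.4506 0.2168 0.0901] [0.441 0.203 0.083] [0.467 0.227 0.092]
yel 88 [0.4354 0.141  0.0899] [0.426 0.126 0.083] [0.451 0.151 0.092]
blk [337 133  15  20 231] [343.72294372 142.06060606] [0.6915 0.0627 0.078 ]
blk [391 142  16  20 228] [398.58333333 151.50877193] [ 0.6706 -0.0667  0.078 ]
blk [357 144  11   7  48] [362.22916667 147.41666667] [0.6793 0.019  0.078 ]
arm [334 160  13  45 229] [ 0.9856 -0.1693  0.5983  0.0699] yaw -0.17010333
arm [382 160  14  53 284] [ 0.9881 -0.1539  0.5882 -0.0452] yaw -0.15452385
tray 913 ((511.24755859375, 16.269817352294922), (96.55662536621094, 84.18226623535156), 81.24180603027344)
lock [ 0.671 -0.111  0.163]
inst [ 0.79  -0.253  0.1  ]
lid [ 0.76  -0.301  0.19 ]
-0.5 2286 [ 0.798 -0.46   0.19 ]
-0.46 2789 [ 0.8   -0.42   0.329]
-0.42 3419 [ 0.8  -0.38  0.39]
-0.38 3727 [ 0.8   -0.34   0.392]
-0.34 3823 [ 0.8   -0.3    0.389]
-0.3 4595 [ 0.8   -0.26   0.373]
-0.26 1794 [ 0.8   -0.241  0.16 ]
-0.22 0 
-0.18 0
```

Request:
{"name": "move_arm", "arguments": {"deltas": [0,0,0.61,51,-64.5,0,-0.6,0,0,0.61,51,-64.5,0,-0.6,0,0,0.61,51,-64.5,0,-0.6,0,0,0.61,51,-64.5,0,-0.6,0,0,0.61,51,-64.5,0,-0.6,0,0,0.61,51,-64.5,0,-0.6,0,0,0.61,51,-64.5,0,-0.6,0,0,0.61,51,-64.5,0,-0.6]}}

```text
time: 0.9
tool_pos: [0.3252, -0.1064, 0.2052]
ee_rot: [3.142, -0.0, -0.161]
wrist_force: [0.9, 0.6, 0.6]
width: 0.0751
finger_force: 0.0
```

```bash
cat >> h.py <<'E'
def to(p,yaw):
    o=robot.get_obs(); R=rot(o['ee_rot']); Rt=Ro.from_euler('xyz',[np.pi,0,yaw]).as_matrix()
    d=R.T@(np.array(p)-o['tool_pos'])*100; w=Ro.from_matrix(R.T@Rt).as_rotvec()
    print('t%.2f'%o['time'],'at',o['tool_pos'].round(4),o['ee_rot'].round(3),'F',o['wrist_force'].round(1),'w',o['width'].round(4)); print('rot',w.round(3),'cm',d.round(2))
O=np.array([.5972,.0115]); YAW=-.16
def st(x,y,z): # station mm -> world
    c,s=np.cos(YAW),np.sin(YAW); return np.array([O[0]+(c*x-s*y)/1e3,O[1]+(s*x+c*y)/1e3,z/1e3])
E
python3 -c "
from h import *
to([.419,.308,.2],-.16); print(robot.get_obs()['joint_positions'].round(2))"
```

```text
Traceback (most recent call last):
  File "h.py", line 31, in to
    print('t%.2f'%o['time'],'at',o['tool_pos'].round(4),o['ee_rot'].round(3),'F',o['wrist_force'].round(1),'w',o['width'].round(4)); print('rot',w.round(3),'cm',d.round(2))
                                                                                                               ^^^^^^^^^^^^^^^^
AttributeError: 'float' object has no attribute 'round'
```

Request:
{"name": "move_arm", "arguments": {"deltas": [0,0,0,2.7,-42.4,0,-0.6,0,0,0,2.7,-42.4,0,-0.6,0,0,0,2.7,-42.4,0,-0.6,0,0,0,2.7,-42.4,0,-0.6,0,0,0,2.7,-42.4,0,-0.6,0,0,0,2.7,-42.4,0,-0.6,0,0,0,2.7,-42.4,0,-0.6,0,0,0,2.7,-42.4,0,-0.6]}}

```text
time: 1.7
tool_pos: [0.4139, 0.2839, 0.205]
ee_rot: [3.141, 0.0, -0.159]
wrist_force: [0.1, -0.5, 0.1]
width: 0.0749
finger_force: 0.0
```

Request:
{"name": "move_arm", "arguments": {"deltas": [0,0,0,0,-2.4,0,-0.6,0,0,0,0,-2.4,0,-0.6]}}

```text
time: 1.9
tool_pos: [0.4175, 0.3079, 0.2039]
ee_rot: [3.14, 0.002, -0.156]
wrist_force: [-0.4, -0.6, -0.4]
width: 0.0754
finger_force: 0.0
```

```bash
sed -i "s/o\['width'\].round(4)/round(o['width'],4)/" h.py
python3 - <<'E'
from h import *
to([.419,.308,.2],-.16)
s=snap('wrist'); save(s,'w1'); np.savez('w1.npz',**s); C=cloud(s)
P=C[(C[...,2]>.084)&(C[...,2]<.11)&(np.hypot(C[...,0]-.42,C[...,1]-.308)<.04)]
print(s['T'].round(3),len(P),[ (np.median(P,0),P.min(0),P.max(0)) if len(P) else 0])
print(pix(s,[.419,.308,.092]))
E
```

```text
t1.90 at [0.4175 0.3079 0.2039] [ 3.14e+00  2.00e-03 -1.56e-01] F [-0.4 -0.6 -0.4] w 0.0754
rot [0.001 0.002 0.004] cm [ 0.14 -0.03  0.39]
[[-0.156  0.948  0.279  0.498]
 [-0.988 -0.15  -0.044  0.295]
 [ 0.    -0.282  0.959  0.383]
 [ 0.     0.     0.     1.   ]] 454 [(array([0.42081224, 0.30710075, 0.09148495]), array([0.40706695, 0.29444779, 0.08451016]), array([0.43264303, 0.31986218, 0.09362632]))]
(np.float64(320.17826987946654), np.float64(198.2403606021248))
```

Request:
{"name": "move_arm", "arguments": {"deltas": [0,0,0,0.25,0.05,5,-0.6,0,0,0,0.25,0.05,10,-0.6,0,0,0,0.25,0.05,14,-0.6,0,0,0,0.25,0.05,17,-0.6,0,0,0,0.25,0.05,17.8,-0.6,0,0,0,0.25,0.05,17.8,-0.6,0,0,0,0.25,0.05,17.8,0.2,0,0,0,0.25,0.05,17.8,1]}}

```text
time: 2.75
tool_pos: [0.4222, 0.3051, 0.0302]
ee_rot: [-3.139, -0.004, -0.161]
wrist_force: [0.0, -0.0, 0.0]
width: 0.0627
finger_force: 0.0
```

Request:
{"name": "move_arm", "arguments": {"deltas": [0,0,0,0,0,0,1,0,0,0,0,0,0,1,0,0,0,0,0,0,1]}}

```text
time: 3.05
tool_pos: [0.4213, 0.3053, 0.0288]
ee_rot: [-3.14, -0.002, -0.16]
wrist_force: [-0.9, 0.6, 2.2]
width: 0.0441
finger_force: 30.0
```

Request:
{"name": "move_arm", "arguments": {"deltas": [0,0,0,0,0,-3,1,0,0,0,0,0,-8,1,0,0,0,0,0,-12,1,0,0,0,4,4,-12,1,0,0,0,7,8,-12,1,0,0,0,9,12,-12,1,0,0,0,9,13,-12,1,0,0,0,9,13,-12,1]}}

```text
time: 3.85
tool_pos: [0.4884, 0.1603, 0.147]
ee_rot: [3.141, 0.001, -0.164]
wrist_force: [0.2, 1.3, -1.1]
width: 0.0448
finger_force: 30.0
```

```bash
python3 - <<'E'
from h import *
to(st(-90,0,46),YAW)
s=snap('wrist'); save(s,'w2'); np.savez('w2.npz',**s)
print(s['fov_y'],[pix(s,st(x,y,34)) for x,y in((-90,0),(-119,29),(-119,-29),(-61,29),(-61,-29))])
E
```

```text
t3.85 at [0.4884 0.1603 0.147 ] [ 3.141e+00  1.000e-03 -1.640e-01] F [ 0.2  1.3 -1.1] w 0.0448
rot [ 0.     0.001 -0.004] cm [ 4.18 12.94 10.1 ]
71.61564062809686 [(np.float64(443.7384297683093), np.float64(161.06971939138703)), (np.float64(413.62000473452815), np.float64(188.10549215271058)), (np.float64(467.3839131626521), np.float64(187.8800337692523)), (np.float64(418.7396469376143), np.float64(132.72497314207735)), (np.float64(475.6028929887409), np.float64(132.46661727622345))]
```

View pics/w2.png

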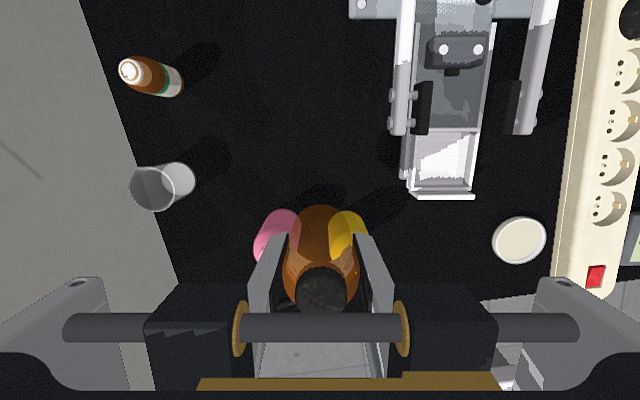

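The bottle is held upright between the fingers (320,260). The tray is at about (443,160) with its push plate at (443,195), and it still sits clear of the jaws.

```bash
python3 - <<'E'
from h import *
s=dict(np.load('w2.npz')); C=cloud(s)
c,n=np.cos(YAW),np.sin(YAW); d=C[...,:2]-O; X=(c*d[...,0]+n*d[...,1])*1e3; Y=(-n*d[...,0]+c*d[...,1])*1e3; Z=C[...,2]*1e3
for v in (145,152,160,168,176): print(v,[(u,int(X[v,u]),int(Y[v,u]),int(Z[v,u])) for u in list(range(400,424,2))+list(range(464,488,2))])
for u in (432,445,455): print(u,[(v,int(X[v,u]),int(Y[v,u]),int(Z[v,u])) for v in list(range(118,136,2))+list(range(176,202,2))])
im=s['image'][105:205,390:500,::-1]; cv2.imwrite('pics/tr.png',cv2.resize(im,None,fx=6,fy=6,interpolation=cv2.INTER_CUBIC)[:600])
E
```

```text
145 [(400, -76, 37, -1), (402, -75, 38, 11), (404, -74, 38, 17), (406, -74, 38, 24), (408, -74, 35, 23), (410, -74, 33, 22), (412, -73, 32, 25), (414, -73, 32, 32), (416, -73, 30, 33), (418, -74, 23, 19), (420, -74, 21, 18), (422, -74, 19, 20), (464, -74, -26, 18), (466, -74, -28, 19), (468, -74, -29, 21), (470, -74, -29, 25), (472, -73, -29, 28), (474, -73, -30, 31), (476, -73, -32, 32), (478, -74, -39, 23), (480, -76, -56, -2), (482, -76, -57, 0), (484, -76, -59, 0), (486, -76, -61, 0)]
152 [(400, -83, 37, 0), (402, -82, 38, 13), (404, -81, 38, 19), (406, -81, 37, 23), (408, -81, 34, 23), (410, -81, 32, 21), (412, -80, 32, 29), (414, -80, 31, 32), (416, -80, 29, 33), (418, -82, 22, 17), (420, -82, 20, 18), (422, -81, 18, 19), (464, -82, -27, 19), (466, -82, -29, 20), (468, -81, -29, 24), (470, -81, -29, 27), (472, -81, -29, 31), (474, -80, -30, 33), (476, -80, -32, 33), (478, -84, -53, 0), (480, -84, -56, -1), (482, -84, -57, 0), (484, -84, -60, 0), (486, -84, -63, 0)]
160 [(400, -91, 39, 10), (402, -91, 38, 14), (404, -90, 37, 20), (406, -90, 36, 24), (408, -90, 34, 22), (410, -90
[... 2071 characters left out ...]
, -113, -9, 20), (182, -115, -10, 20), (184, -118, -11, 17), (186, -118, -7, 28), (188, -119, -5, 33), (190, -121, -5, 33), (192, -122, -2, 39), (194, -122, 0, 45), (196, -123, 1, 49), (198, -125, 1, 49), (200, -142, -22, 0)]
455 [(118, -46, -14, 14), (120, -48, -15, 14), (122, -50, -15, 14), (124, -52, -15, 14), (126, -54, -16, 13), (128, -56, -7, 33), (130, -58, -7, 33), (132, -60, -14, 19), (134, -63, -14, 20), (176, -108, -20, 20), (178, -111, -21, 18), (180, -113, -21, 19), (182, -115, -22, 18), (184, -117, -21, 20), (186, -118, -17, 28), (188, -119, -16, 32), (190, -121, -15, 34), (192, -122, -13, 39), (194, -122, -10, 46), (196, -123, -8, 50), (198, -125, -9, 50), (200, -142, -34, 0)]
```

View pics/tr.png

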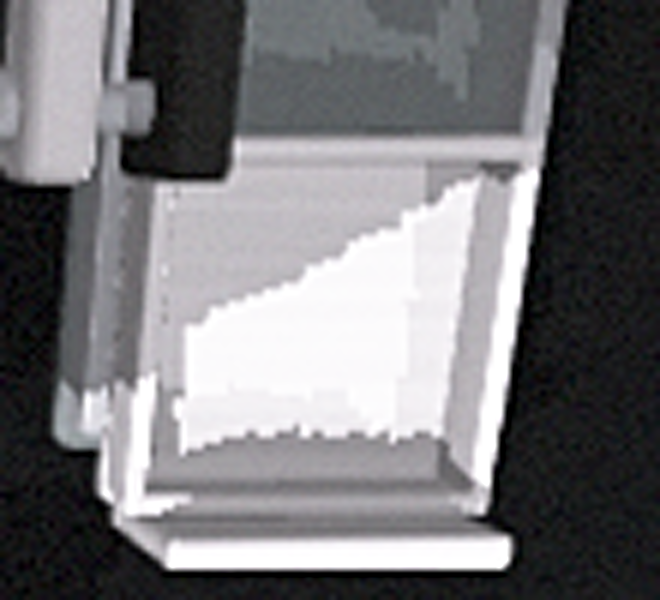

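Tray confirmed within about 1 mm: the inner walls lie at station y ±29 and x −60/−118, and the floor at 19–20 mm.

Request:
{"name": "move_arm", "arguments": {"deltas": [0,0,0,1.5,4.5,0,1,0,0,0,3,9,0,1,0,0,0,4.4,12.5,0,1,0,0,0,4.4,12.9,0,1,0,0,0,4.4,12.9,0,1,0,0,0,4.4,12.9,3,1,0,0,0,4.4,12.9,6,1,0,0,0,4.4,12.9,6,1]}}

```text
time: 4.7
tool_pos: [0.5074, 0.0302, 0.0828]
ee_rot: [3.141, 0.01, -0.157]
wrist_force: [-1.6, -0.1, -0.5]
width: 0.044
finger_force: 30.0
```

Request:
{"name": "move_arm", "arguments": {"deltas": [0,0,0,0,0,0,1,0,0,0,0,0,0,1]}}

```text
time: 4.9
tool_pos: [0.5126, 0.0286, 0.0895]
ee_rot: [-3.141, -0.003, -0.158]
wrist_force: [0.6, -0.3, -1.0]
width: 0.0449
finger_force: 30.0
```

```bash
python3 -c "
from h import *
to(st(-88,0,50),YAW)"
```

```text
t4.90 at [0.5126 0.0286 0.0895] [-3.141e+00 -3.000e-03 -1.580e-01] F [ 0.6 -0.3 -1. ] w 0.0449
rot [-0.001 -0.003  0.002] cm [-0.19  0.34  3.95]
```

Request:
{"name": "move_arm", "arguments": {"deltas": [0,0,0,-0.2,0.3,1.5,1,0,0,0,-0.2,0.3,2.5,1,0,0,0,-0.2,0.3,3,1,0,0,0,-0.2,0.3,3.2,1,0,0,0,-0.2,0.3,3.4,1,0,0,0,-0.2,0.3,3.4,1,0,0,0,-0.2,0.3,3.4,1]}}

```text
time: 5.6
tool_pos: [0.5093, 0.0248, 0.0539]
ee_rot: [-3.142, -0.001, -0.16]
wrist_force: [-0.2, -0.6, -1.4]
width: 0.0444
finger_force: 30.0
```

```bash
python3 -c "
from h import *
to(st(-88,0,49),YAW)
s=snap('wrist');to(st(-88,0,49),YAW)
s=snap('wrist');to(st(-88,0,49),YAW)"
```

```text
t5.60 at [0.5093 0.0248 0.0539] [-3.142e+00 -1.000e-03 -1.600e-01] F [-0.2 -0.6 -1.4] w 0.0444
rot [-0.    -0.001 -0.   ] cm [ 0.09 -0.09  0.49]
t5.65 at [0.5093 0.0248 0.0539] [ 3.142e+00 -1.000e-03 -1.600e-01] F [ 0.3  0.1 -0.9] w 0.0446
rot [ 0.    -0.001 -0.   ] cm [ 0.09 -0.09  0.49]
t5.70 at [0.5093 0.0248 0.0539] [-3.142e+00 -1.000e-03 -1.600e-01] F [-0.7 -0.3 -2. ] w 0.0447
rot [-0.    -0.001 -0.   ] cm [ 0.09 -0.09  0.49]
```

Within 1 mm laterally; lower until it touches the tray floor.

Request:
{"name": "move_arm", "arguments": {"deltas": [0,0,0,0.1,-0.1,0.2,1,0,0,0,0.1,-0.1,0.4,1,0,0,0,0.1,-0.1,0.5,1,0,0,0,0.1,-0.1,0.5,1,0,0,0,0.1,-0.1,0.5,1]}}

```text
time: 6.2
tool_pos: [0.5102, 0.0257, 0.0488]
ee_rot: [-3.142, -0.0, -0.16]
wrist_force: [-0.9, 0.8, 1.0]
width: 0.0445
finger_force: 30.0
```

Request:
{"name": "move_arm", "arguments": {"deltas": [0,0,0,0,0,0,0,0,0,0,0,0,0,-0.4,0,0,0,0,0,0,-0.4,0,0,0,0,0,0,-0.4,0,0,0,0,0,-3,-0.4,0,0,0,0,0,-7,-0.4,0,0,0,0,0,-12,-0.4,0,0,0,0,0,-14,-0.4]}}

```text
time: 7.0
tool_pos: [0.5123, 0.0255, 0.1942]
ee_rot: [-3.141, -0.009, -0.16]
wrist_force: [0.4, 0.5, 1.0]
width: 0.0656
finger_force: 0.0
```

Request:
{"name": "move_arm", "arguments": {"deltas": [0,0,0,-3,0,0,0,0,0,0,-6,0,0,1,0,0,0,-8,0,0,1,0,0,0,-8,0,0,1,0,0,0,-8,0,0,1]}}

```text
time: 7.5
tool_pos: [0.4316, 0.0383, 0.1888]
ee_rot: [3.142, -0.002, -0.16]
wrist_force: [0.2, 0.1, 0.1]
width: 0.0291
finger_force: 0.0
```

```bash
python3 - <<'E'
from h import *
to(st(-155,0,28),YAW)
s=snap('wrist'); save(s,'w3'); C=cloud(s)
c,n=np.cos(YAW),np.sin(YAW); d=C[...,:2]-O; X=(c*d[...,0]+n*d[...,1])*1e3; Y=(-n*d[...,0]+c*d[...,1])*1e3; Z=C[...,2]*1e3
m=(Z>104)&(Z<125)&(abs(X+89)<40)&(abs(Y)<40)
print('cap',m.sum(),X[m].min(),X[m].max(),Y[m].min(),Y[m].max(),np.median(Z[m]))
for y in (0,): 
  m=(abs(Y)<20)&(X<-110)&(X>-140)&(Z>40)&(Z<60); print('plate',X[m].min(),X[m].max(),Z[m].max())
# sleeve / spokes profile
m=(abs(Y)<9)&(X>30)&(X<140)&(Z>85)
for a in range(30,140,6):
  k=m&(X>=a)&(X<a+6)
  if k.any(): print(a,int(Z[k].max()),int(Z[k].min()),int(np.median(Y[k])),k.sum())
E
```

```text
t7.50 at [0.4316 0.0383 0.1888] [ 3.142e+00 -2.000e-03 -1.600e-01] F [0.2 0.1 0.1] w 0.0291
rot [ 0.    -0.002 -0.   ] cm [1.250e+00 1.000e-02 1.608e+01]
cap 678 -102.93980072641796 -77.86881099073578 -12.89565208349238 13.106840208990958 111.6451249551586
plate -126.979103458087 -121.93487474086295 51.84094311682902
```

View pics/w3.png

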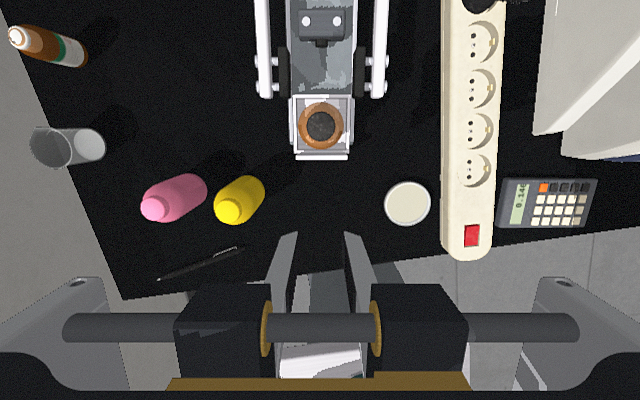

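The bottle stands in the tray at (321,125), centred and upright, and the jaws are clear. Next, push the tray in.

Request:
{"name": "move_arm", "arguments": {"deltas": [0,0,0,1,0,5,1,0,0,0,1,0,10,1,0,0,0,1,0,14,1,0,0,0,1,0,15.9,1,0,0,0,1,0,15.9,1,0,0,0,1.8,0,15.9,1,0,0,0,2.5,0,15.9,1,0,0,0,2.8,0,15.9,1]}}

```text
time: 8.35
tool_pos: [0.4617, 0.0336, 0.0316]
ee_rot: [-3.141, -0.005, -0.16]
wrist_force: [-0.6, -0.1, -0.5]
width: 0.0009
finger_force: 0.0
```

```bash
python3 -c "
from h import *
to(st(-86,0,30),YAW)"
```

```text
t8.35 at [0.4617 0.0336 0.0316] [-3.141 -0.005 -0.16 ] F [-0.6 -0.1 -0.5] w 0.0009
rot [-0.    -0.005 -0.   ] cm [5.13 0.02 0.19]
```

Request:
{"name": "move_arm", "arguments": {"deltas": [0,0,0,0.5,0,0,1,0,0,0,1,0,0,1,0,0,0,1.5,0,0,1,0,0,0,2,0,0,1,0,0,0,2.5,0,0,1,0,0,0,3,0,0,1,0,0,0,3.5,0,0,1,0,0,0,4,0,0,1]}}

```text
time: 9.15
tool_pos: [0.4993, 0.0275, 0.0295]
ee_rot: [-3.141, -0.001, -0.16]
wrist_force: [-1.1, 0.9, 0.9]
width: 0.0006
finger_force: 0.6
```

Request:
{"name": "move_arm", "arguments": {"deltas": [0,0,0,0.4,0,0,1,0,0,0,0.8,0,0,1,0,0,0,1.1,0,0,1,0,0,0,1.2,0,0,1,0,0,0,1.2,0,0,1]}}

```text
time: 9.65
tool_pos: [0.5104, 0.0255, 0.0295]
ee_rot: [3.141, -0.0, -0.16]
wrist_force: [-0.2, -0.9, 0.1]
width: 0.0001
finger_force: 0.0
```

```bash
python3 -c "
from h import *
to(st(-86,0,30),YAW)"
```

```text
t9.65 at [0.5104 0.0255 0.0295] [ 3.141 -0.    -0.16 ] F [-0.2 -0.9  0.1] w 0.0001
rot [ 0. -0. -0.] cm [ 0.19  0.   -0.05]
```

Request:
{"name": "move_arm", "arguments": {"deltas": [0,0,0,-1.5,0,0,1,0,0,0,-4,0,0,1,0,0,0,-6,0,0,1,0,0,0,-6,0,-5,1,0,0,0,-6,0,-10,1,0,0,0,-6,0,-15,1,0,0,0,-6,0,-19,1,0,0,0,-6,0,-19,1]}}

```text
time: 10.45
tool_pos: [0.4541, 0.0351, 0.2271]
ee_rot: [-3.14, -0.014, -0.16]
wrist_force: [0.9, 0.2, -0.6]
width: 0.0005
finger_force: 0.0
```

Request:
{"name": "move_arm", "arguments": {"deltas": [0,0,0,4,0,0,1,0,0,0,6,0,0,1,0,0,0,6,0,0,1,0,0,0,6,0,0,1]}}

```text
time: 10.85
tool_pos: [0.5093, 0.0257, 0.2183]
ee_rot: [3.141, 0.003, -0.16]
wrist_force: [-0.3, -0.1, 0.6]
width: 0.0008
finger_force: 0.0
```

```bash
python3 - <<'E'
from h import *
to(st(30,0,150),YAW)
s=snap('wrist'); save(s,'w4'); np.savez('w4.npz',**s); C=cloud(s)
c,n=np.cos(YAW),np.sin(YAW); d=C[...,:2]-O; X=(c*d[...,0]+n*d[...,1])*1e3; Y=(-n*d[...,0]+c*d[...,1])*1e3; Z=C[...,2]*1e3
m=(Z>104)&(Z<125)&(abs(X+60)<50)&(abs(Y)<40)
print('cap',m.sum(),X[m].min(),X[m].max(),Y[m].min(),Y[m].max(),np.median(Z[m]))
m=(abs(Y)<20)&(X<-50)&(X>-140)&(Z>44)&(Z<53); print('plate',np.percentile(X[m],[1,5,50,95]) if m.any() else 0)
m=(abs(Y)<14)&(X>20)&(X<150)&(Z>75)
for a in range(20,150,5):
  k=m&(X>=a)&(X<a+5)
  if k.any(): print(a,int(Z[k].max()),int(Z[k].min()),int(np.median(Y[k])),k.sum())
m=(Z>140)&(Z<180)&(abs(X-85)<60)&(abs(Y+110)<60)
print('lock',X[m].min(),X[m].max(),Y[m].min(),Y[m].max(),Z[m].max())
E
```

```text
t10.85 at [0.5093 0.0257 0.2183] [ 3.141e+00  3.000e-03 -1.600e-01] F [-0.3 -0.1  0.6] w 0.0008
rot [ 0.     0.003 -0.   ] cm [11.92 -0.    6.79]
cap 518 -53.061138391339725 -26.902993775223948 -12.751300985964823 12.923303586768668 111.67723888084726
plate [-76.74518374 -76.64712718 -74.02343436 -72.07871131]
40 77 75 0 23
45 77 75 0 35
50 76 75 0 4
55 76 75 -1 9
60 76 75 0 7
65 115 75 0 77
70 116 75 0 166
75 114 75 0 153
80 84 79 7 82
85 85 80 0 133
90 84 78 0 127
95 87 75 0 113
100 89 81 0 71
lock 63.331779996485174 84.56553934182621 -117.63548720014778 -88.78836165988515 169.14875967643252
```

View pics/w4.png

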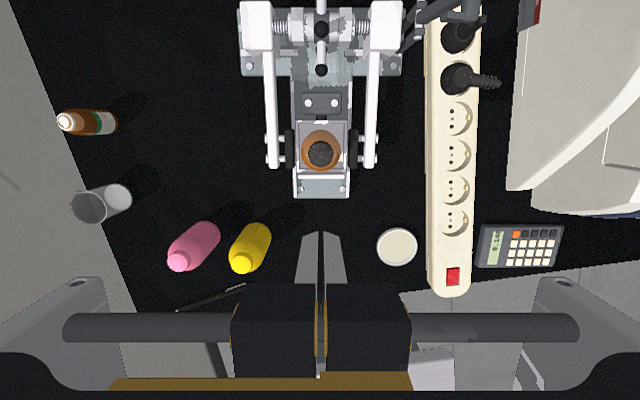

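The tray is in at 50 mm, with the bottle upright at station x −40 (320,152). The top spoke ball is at (320,30) and leans back about 0.32 rad, so the sleeve is at about 0.03. Next: the spokes.

Request:
{"name": "move_arm", "arguments": {"deltas": [0,0,0,5,0,0,1,0,0,0,10,0,3,1,0,0,0,13,0,6,1,0,0,0,13.9,0,7.8,1,0,0,0,13.9,0,7.8,1,0,0,0,13.9,0,11,1,0,0,0,13.9,0,12.1,1,0,0,0,13.9,0,12.1,1]}}

```text
time: 11.7
tool_pos: [0.6453, 0.004, 0.0979]
ee_rot: [3.141, 0.003, -0.16]
wrist_force: [-0.7, -0.3, -0.3]
width: 0.0004
finger_force: 0.0
```

```bash
python3 -c "
from h import *
to(st(50,0,97),YAW)"
```

```text
t11.70 at [0.6453 0.004  0.0979] [ 3.141e+00  3.000e-03 -1.600e-01] F [-0.7 -0.3 -0.3] w 0.0004
rot [0.    0.003 0.   ] cm [0.13 0.02 0.09]
```

Request:
{"name": "move_arm", "arguments": {"deltas": [0,0,0,1.1,0,0,1,0,0,0,1.8,0,0,1,0,0,0,2.6,0,0,1,0,0,0,3.3,0,0.3,1,0,0,0,4.1,0,0.6,1,0,0,0,4.8,0,0.8,1,0,0,0,5.3,0,0.8,1,0,0,0,5.3,0,0.8,1]}}

```text
time: 12.5
tool_pos: [0.6998, -0.0051, 0.0902]
ee_rot: [3.141, 0.001, -0.16]
wrist_force: [-3.7, -0.1, 1.3]
width: 0.0003
finger_force: 1.4
```

```bash
cat > sl.py <<'E'
from h import *
to(st(102,0,90),YAW)
for nm in('wrist','top','scene'):
    s=snap(nm); C=cloud(s)
    c,n=np.cos(YAW),np.sin(YAW); d=C[...,:2]-O; X=(c*d[...,0]+n*d[...,1])*1e3; Y=(-n*d[...,0]+c*d[...,1])*1e3; Z=C[...,2]*1e3
    m=(abs(Y)<10)&(X>20)&(X<150)&(Z>72)&(Z<122)
    print(nm,[(a,int(Z[k].max()),int(k.sum())) for a in range(20,150,5) for k in [m&(X>=a)&(X<a+5)] if k.any()])
E
python3 sl.py
```

```text
t12.50 at [ 0.6998 -0.0051  0.0902] [ 3.141e+00  1.000e-03 -1.600e-01] F [-3.7 -0.1  1.3] w 0.0003
rot [ 0.     0.001 -0.   ] cm [-0.19 -0.    0.02]
wrist [(110, 121, 660), (115, 97, 95), (120, 97, 163), (125, 96, 62)]
top [(90, 117, 3)]
scene [(35, 74, 1), (40, 79, 7), (45, 78, 6), (50, 76, 2), (55, 76, 2), (60, 75, 2), (65, 75, 2), (70, 112, 19), (75, 114, 37), (80, 95, 10), (85, 81, 2), (90, 121, 25), (95, 120, 31), (100, 92, 7), (105, 85, 4), (110, 87, 3), (115, 91, 2), (120, 86, 2)]
```

Request:
{"name": "move_arm", "arguments": {"deltas": [0,0,0,0,0,-2.5,1,0,0,0,0,0,-4.8,1,0,0,0,-3,0,-4.8,1,0,0,0,-5.3,0,-4.8,1,0,0,0,-5.4,0,-4.8,1,0,0,0,-5.4,0,-2.5,1,0,0,0,-5.4,0,-0.7,1,0,0,0,-5.4,0,-0.7,1]}}

```text
time: 13.45
tool_pos: [0.6455, 0.0037, 0.094]
ee_rot: [3.141, 0.004, -0.16]
wrist_force: [0.0, 0.0, -1.0]
width: 0.0004
finger_force: 0.0
```

Request:
{"name": "move_arm", "arguments": {"deltas": [0,0,0,1.1,0,0,1,0,0,0,1.8,0,0,1,0,0,0,2.6,0,0,1,0,0,0,3.3,0,0.3,1,0,0,0,4.1,0,0.6,1,0,0,0,4.8,0,0.7,1,0,0,0,5.3,0,0.7,1,0,0,0,5.3,0,0.7,1]}}

```text
time: 14.25
tool_pos: [0.699, -0.005, 0.0899]
ee_rot: [3.141, 0.001, -0.16]
wrist_force: [-3.4, -0.0, 0.8]
width: 0.0004
finger_force: 1.3
```

```bash
python3 sl.py
```

```text
t14.25 at [ 0.699  -0.005   0.0899] [ 3.141e+00  1.000e-03 -1.600e-01] F [-3.4 -0.   0.8] w 0.0004
rot [ 0.     0.001 -0.   ] cm [-0.12 -0.01 -0.01]
wrist [(105, 120, 62), (110, 121, 607), (115, 97, 95), (120, 97, 159), (125, 96, 67)]
top [(90, 120, 4)]
scene [(35, 79, 3), (40, 78, 7), (45, 78, 4), (50, 75, 1), (55, 76, 4), (60, 76, 1), (65, 74, 2), (70, 114, 25), (75, 112, 32), (80, 101, 9), (85, 81, 3), (90, 121, 33), (95, 121, 21), (100, 83, 5), (105, 88, 5), (110, 87, 3), (115, 88, 1), (120, 90, 2)]
```

Two pushes done as planned; now the third.

Request:
{"name": "move_arm", "arguments": {"deltas": [0,0,0,0,0,-2.5,1,0,0,0,0,0,-4.8,1,0,0,0,-3,0,-4.8,1,0,0,0,-5.3,0,-4.8,1,0,0,0,-5.4,0,-4.8,1,0,0,0,-5.4,0,-2.5,1,0,0,0,-5.4,0,-0.7,1,0,0,0,-5.4,0,-0.7,1]}}

```text
time: 15.2
tool_pos: [0.6446, 0.0038, 0.0942]
ee_rot: [3.141, 0.004, -0.16]
wrist_force: [-0.3, 0.1, 0.5]
width: 0.0
finger_force: 0.0
```

Request:
{"name": "move_arm", "arguments": {"deltas": [0,0,0,1.1,0,0,1,0,0,0,1.8,0,0,1,0,0,0,2.6,0,0,1,0,0,0,3.3,0,0.3,1,0,0,0,4.1,0,0.6,1,0,0,0,4.8,0,0.7,1,0,0,0,5.4,0,0.7,1,0,0,0,5.4,0,0.7,1]}}

```text
time: 16.0
tool_pos: [0.6989, -0.005, 0.09]
ee_rot: [3.141, 0.001, -0.16]
wrist_force: [-3.6, 0.4, 1.4]
width: 0.0004
finger_force: 1.5
```

```bash
python3 sl.py
```

```text
t16.00 at [ 0.6989 -0.005   0.09  ] [ 3.141e+00  1.000e-03 -1.600e-01] F [-3.6  0.4  1.4] w 0.0004
rot [ 0.     0.001 -0.   ] cm [-0.1  -0.01 -0.  ]
wrist [(105, 121, 85), (110, 121, 587), (115, 98, 101), (120, 97, 163), (125, 95, 58)]
top [(90, 112, 3)]
scene [(35, 77, 3), (40, 78, 5), (45, 77, 4), (50, 74, 2), (55, 76, 3), (60, 74, 2), (65, 108, 4), (70, 113, 25), (75, 115, 31), (80, 95, 10), (85, 83, 3), (90, 121, 36), (95, 121, 19), (100, 83, 3), (105, 89, 5), (110, 88, 4), (115, 89, 2), (120, 89, 1)]
```

Request:
{"name": "move_arm", "arguments": {"deltas": [0,0,0,0,0,-2.5,1,0,0,0,0,0,-4.8,1,0,0,0,-3,0,-4.8,1,0,0,0,-5.3,0,-4.8,1,0,0,0,-5.4,0,-4.8,1,0,0,0,-5.4,0,-2.5,1,0,0,0,-5.4,0,-0.7,1,0,0,0,-5.4,0,-0.7,1]}}

```text
time: 16.95
tool_pos: [0.6447, 0.0038, 0.0942]
ee_rot: [3.141, 0.004, -0.16]
wrist_force: [-0.8, -0.3, 0.1]
width: 0.0002
finger_force: 0.0
```

Request:
{"name": "move_arm", "arguments": {"deltas": [0,0,0,1.1,0,0,1,0,0,0,1.8,0,0,1,0,0,0,2.6,0,0,1,0,0,0,3.2,0,0.3,1,0,0,0,3.7,0,0.6,1,0,0,0,4,0,0.7,1,0,0,0,4,0,0.7,1]}}

```text
time: 17.65
tool_pos: [0.6869, -0.0032, 0.0935]
ee_rot: [3.141, -0.005, -0.161]
wrist_force: [-2.8, 0.7, 5.5]
width: 0.0002
finger_force: 3.2
```

```bash
python3 sl.py
```

```text
t17.65 at [ 0.6869 -0.0032  0.0935] [ 3.141 -0.005 -0.161] F [-2.8  0.7  5.5] w 0.0002
rot [ 0.    -0.005 -0.001] cm [ 1.11 -0.02  0.35]
wrist [(90, 82, 51), (95, 121, 590), (100, 107, 15), (105, 109, 124), (110, 110, 177), (115, 106, 41)]
top [(75, 113, 1)]
scene [(50, 104, 1), (55, 108, 11), (60, 108, 10), (65, 95, 8), (70, 90, 16), (75, 120, 14), (80, 121, 47), (85, 103, 4), (90, 87, 6), (95, 92, 6), (100, 95, 3)]
```

Request:
{"name": "move_arm", "arguments": {"deltas": [0,0,0,0.3,0,0,1,0,0,0,0.5,0,0,1,0,0,0,0.5,0,0,1]}}

```text
time: 18.1
tool_pos: [0.6905, -0.0038, 0.0916]
ee_rot: [3.141, -0.001, -0.16]
wrist_force: [-3.7, -0.1, 5.4]
width: 0.0005
finger_force: 3.6
```

```bash
python3 sl.py
```

```text
t18.10 at [ 0.6905 -0.0038  0.0916] [ 3.141e+00 -1.000e-03 -1.600e-01] F [-3.7 -0.1  5.4] w 0.0005
rot [ 0.    -0.001 -0.   ] cm [ 0.75 -0.02  0.16]
wrist [(95, 79, 81), (100, 121, 605), (105, 104, 33), (110, 106, 136), (115, 106, 171), (120, 103, 21)]
top [(80, 110, 1)]
scene [(60, 110, 11), (65, 110, 15), (70, 98, 17), (75, 84, 13), (80, 119, 27), (85, 121, 30), (90, 82, 3), (95, 88, 8), (100, 84, 1), (105, 89, 2), (110, 90, 1)]
```

Request:
{"name": "move_arm", "arguments": {"deltas": [0,0,0,0.3,0,0,1,0,0,0,0.5,0,0,1,0,0,0,0.5,0,0,1]}}

```text
time: 18.55
tool_pos: [0.6914, -0.0039, 0.0913]
ee_rot: [3.141, 0.008, -0.16]
wrist_force: [-13.3, 0.4, 10.0]
width: 0.0003
finger_force: 8.3
```

```bash
python3 sl.py
```

```text
t18.55 at [ 0.6914 -0.0039  0.0913] [ 3.141  0.008 -0.16 ] F [-13.3   0.4  10. ] w 0.0003
rot [ 0.001  0.008 -0.   ] cm [ 0.66 -0.02  0.12]
wrist [(95, 78, 66), (100, 121, 603), (105, 103, 33), (110, 105, 125), (115, 105, 173), (120, 103, 34)]
top [(80, 114, 1)]
scene [(60, 110, 11), (65, 111, 12), (70, 104, 19), (75, 86, 15), (80, 121, 13), (85, 121, 46), (90, 112, 4), (95, 86, 7), (100, 91, 4), (105, 91, 1)]
```

The sleeve is at its end stop: the force rose to 13 N with no further motion. Lift off, turn the gripper and go outside the lock arm.

Request:
{"name": "move_arm", "arguments": {"deltas": [0,0,0,-0.7,0,0,1,0,0,0,-0.7,0,-3,1,0,0,0,-0.7,0,-8,1,0,0,0,-0.7,0,-13,1,0,0,-0.15,-1,4,-13.5,1,0,0,-0.3,-1,8,-13.5,1,0,0,-0.45,-1,12,-13.5,1,0,0,-0.6,-1,15.5,-13.5,1]}}

```text
time: 19.5
tool_pos: [0.661, -0.1576, 0.2251]
ee_rot: [3.14, -0.002, 0.446]
wrist_force: [0.5, -0.8, 0.4]
width: 0.0005
finger_force: 0.0
```

Request:
{"name": "move_arm", "arguments": {"deltas": [0,0,-0.15,0,0,0,1,0,0,-0.3,0,0,0,1,0,0,-0.45,0,0,0,1,0,0,-0.6,0,0,0,1,0,0,-0.75,0,0,0,1,0,0,-0.9,0,0,0,1,0,0,-0.97,0,0,0,1,0,0,-0.97,0,0,0,1]}}

```text
time: 20.3
tool_pos: [0.6611, -0.1558, 0.2248]
ee_rot: [3.14, -0.0, 1.41]
wrist_force: [-0.2, 0.7, 0.1]
width: 0.0005
finger_force: 0.0
```

```bash
python3 - <<'E'
from h import *
to(st(85,-145,150),YAW+np.pi/2)
for nm in('scene','top','wrist'):
    s=snap(nm); save(s,nm+'5'); C=cloud(s)
    c,n=np.cos(YAW),np.sin(YAW); d=C[...,:2]-O; X=(c*d[...,0]+n*d[...,1])*1e3; Y=(-n*d[...,0]+c*d[...,1])*1e3; Z=C[...,2]*1e3
    m=(abs(Y)<10)&(X>20)&(X<150)&(Z>72)&(Z<122)
    print(nm,[(a,int(Z[k].max()),int(k.sum())) for a in range(20,150,5) for k in [m&(X>=a)&(X<a+5)] if k.any()])
    m=(Z>150)&(Z<180)&(abs(X-85)<60)&(abs(Y+110)<30)
    if m.any(): print('lock',X[m].min(),X[m].max(),Y[m].min(),Y[m].max(),Z[m].max())
    m=(Z>104)&(Z<125)&(abs(X+40)<30)&(abs(Y)<30)
    if m.any(): print('cap',m.sum(),X[m].min(),X[m].max(),Y[m].min(),Y[m].max(),np.median(Z[m]))
E
```

```text
t20.30 at [ 0.6611 -0.1558  0.2248] [ 3.14 -0.    1.41] F [-0.2  0.7  0.1] w 0.0005
rot [ 0.002 -0.    -0.001] cm [ 1.   -0.49  7.48]
scene [(60, 110, 9), (65, 110, 11), (70, 107, 18), (75, 97, 19), (80, 83, 7), (85, 82, 1), (90, 87, 3), (95, 87, 7), (100, 95, 7), (105, 100, 12), (110, 102, 7), (115, 103, 4)]
lock 63.029481057648816 108.18987948054158 -116.0593177972642 -88.01775037034653 165.41535171869975
cap 53 -52.46513202244913 -29.580776522774624 -9.749372164282518 14.62663330283974 109.40902822029736
top [(40, 73, 1), (55, 72, 2), (60, 111, 13), (65, 113, 15), (70, 114, 11), (75, 94, 12), (80, 87, 15), (85, 86, 19), (90, 87, 17), (95, 90, 12), (100, 95, 13), (105, 104, 14), (110, 107, 13), (115, 106, 7)]
lock 63.7988055247215 107.78760753806036 -116.89593871403409 -89.2876794620045 168.60683039354163
cap 106 -53.148310444043425 -27.558667383730903 -12.931842340460975 12.321609669670924 111.0350258816315
wrist [(45, 72, 1), (60, 112, 39), (65, 113, 93), (70, 112, 105), (75, 103, 114), (80, 92, 107), (85, 86, 105), (90, 85, 86), (95, 92, 101), (100, 97, 65), (105, 103, 60), (110, 106, 86), (115, 105, 67), (120, 101, 9)]
lock 64.41923518607047 108.22883074111792 -117.24596447640847 -89.34112609395011 169.06235790556616
cap 752 -52.60258550723507 -25.857709993835854 -13.740198300393315 12.053067006325604 111.34406645559304
```

Request:
{"name": "move_arm", "arguments": {"deltas": [0,0,0,0,-0.4,4,1,0,0,0,0,-0.4,7.7,1,0,0,0,0,-0.4,7.7,1,0,0,0,2,-0.4,7.7,1,0,0,0,3,-0.4,7.7,1,0,0,0,4,-0.4,7.7,1,0,0,0,5,-0.4,7.7,1,0,0,0,5.9,-0.4,7.7,1]}}

```text
time: 21.25
tool_pos: [0.6665, -0.0955, 0.15]
ee_rot: [3.139, 0.0, 1.411]
wrist_force: [0.3, 0.1, 0.6]
width: 0.0005
finger_force: 0.0
```

Request:
{"name": "move_arm", "arguments": {"deltas": [0,0,0,0,0,0,1,0,0,0,0,0,0,1,0,0,0,-2,0,0,1,0,0,0,-4,0,-3,1,0,0,0,-5,0,-8,1,0,0,0,-5,0,-10,1]}}

```text
time: 21.85
tool_pos: [0.6578, -0.1504, 0.2535]
ee_rot: [3.135, 0.002, 1.405]
wrist_force: [-0.3, 0.8, 1.3]
width: 0.0005
finger_force: 0.0
```

```bash
python3 - <<'E'
from h import *
to(st(85,-145,150),YAW+np.pi/2)
for nm in('top','wrist'):
    s=snap(nm); save(s,nm+'6'); C=cloud(s)
    c,n=np.cos(YAW),np.sin(YAW); d=C[...,:2]-O; X=(c*d[...,0]+n*d[...,1])*1e3; Y=(-n*d[...,0]+c*d[...,1])*1e3; Z=C[...,2]*1e3
    for y in range(-120,0,10):
        k=(X>60)&(X<110)&(Y>=y)&(Y<y+10)&(Z<180); print(y,int(Z[k].max()) if k.any() else None,end='; ')
    m=(Z>104)&(Z<125)&(abs(X+40)<30)&(abs(Y)<30)
    if m.any(): print('cap',m.sum(),X[m].min(),X[m].max(),Y[m].min(),Y[m].max(),np.median(Z[m]))
    m=(abs(Y)<10)&(X>20)&(X<150)&(Z>72)&(Z<122)
    print(nm,[(a,int(Z[k].max()),int(k.sum())) for a in range(20,150,5) for k in [m&(X>=a)&(X<a+5)] if k.any()])
E
```

```text
t21.85 at [ 0.6578 -0.1504  0.2535] [3.135e+00 2.000e-03 1.405e+00] F [-0.3  0.8  1.3] w 0.0005
rot [ 0.006  0.002 -0.005] cm [ 0.55 -0.13 10.35]
-120 3; -110 14; -100 100; -90 99; -80 98; -70 100; -60 101; -50 99; -40 101; -30 100; -20 85; -10 114; cap 110 -53.31801522153816 -27.525205864280853 -12.76096341236624 12.29505293167698 111.18572946763466
top [(40, 72, 1), (60, 114, 13), (65, 114, 14), (70, 110, 10), (75, 94, 10), (80, 87, 17), (85, 87, 17), (90, 84, 16), (95, 91, 14), (100, 97, 14), (105, 104, 14), (110, 105, 12), (115, 106, 7)]
-120 2; -110 14; -100 98; -90 99; -80 99; -70 99; -60 99; -50 99; -40 99; -30 100; -20 85; -10 113; cap 585 -52.05706969962754 -26.089243731463 -13.887525616108013 11.72910427984368 111.38042470519066
wrist [(45, 72, 1), (60, 111, 37), (65, 113, 65), (70, 113, 77), (75, 103, 81), (80, 93, 91), (85, 85, 78), (90, 85, 75), (95, 90, 81), (100, 96, 50), (105, 103, 51), (110, 106, 58), (115, 106, 58), (120, 102, 6)]
```

View pics/wrist6.png

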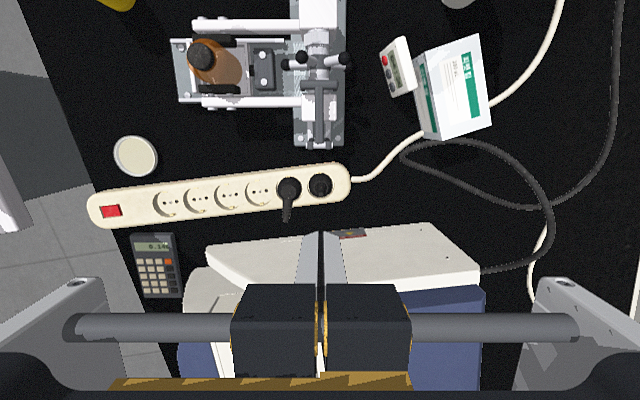

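The lock arm lies level on the sleeve (320,110), the jaws grip the upright bottle (203,58), the tray is in, and the gripper is clear.

Request:
{"name": "move_arm", "arguments": {"deltas": [0,0,0,0,0,0,1,0,0,0,0,0,0,1,0,0,0,0,0,0,1,0,0,0,0,0,0,1]}}

```text
time: 22.35
tool_pos: [0.6571, -0.1458, 0.2464]
ee_rot: [-3.138, -0.0, 1.41]
wrist_force: [0.7, 0.1, -0.5]
width: 0.0005
finger_force: 0.0
```

```bash
python3 -c "
from bench import robot
print(robot.close_job())"
```

```text
the job is handed in; nothing more can be done
None
```

I handed the job in after about 22 s of robot time, with all four steps done as far as the cameras and force readings show: bottle upright in the tray, tray caught, sleeve at its end stop with the jaws closed, and lock arm down. The hand-in returned no verdict, and I could not measure the pad forces directly.

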